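Lay the riser block down over the plate edge

ROBOT

A 6-joint arm with a two-finger parallel gripper is mounted at the origin on the work surface. World frame = base frame: x ahead of the robot, y to its left, z up, the work surface at z = 0. Lengths are in mm, angles in rad, forces in N, time in s.
With the tool pointing down it reaches from about 275 to 825 mm from the base axis. Payload 5.2 kg.
Tool frame: the origin (TCP) lies at the very end of the fingers, on their centre line; the grasp point (between the pads) lies manip.pinch_z behind it (manip.pinch_z is the distance from the TCP to the grasp point, in mm); z points along the fingers, y is the direction in which the jaws open and shut (so a half turn about z gives the same grasp; the last joint's range is limited). The gripper opens to 93 mm and grips with 3 to 60 N. Pads are 15 mm wide; open, the fingers measure 128 mm over their backs; the gripper's body (75 mm by 188 mm) begins 65 mm behind the grasp point.
Start: joints at [0.907, 0.259, 1.535, -0, 1.348, -0.203], TCP at [244.546, 492.648, 218.653] pointing down, gripper open.
Joint ranges: [-3.14, 3.14], [-0.91, 2.08], [0.19, 2.58], [-1.22, 4.36], [0.22, 2.71], [-3.12, 3.12]. Speed limits (rad/s): [2.57, 2.57, 3.14, 3.14, 3.14, 3.14].

INTERFACE

Orientations are given as a 3x3 rotation matrix whose columns are the frame's x, y, z axes.
In Python, from bench import manip, vision, ticket gives the robot as it stands.
- The arm moves only by the tool move_arm, never from a script. Its argument "rows" is a list of rows, each an object of numbers: "gripper": the closure in counts, from 0 (fully open) to 255 (shut); "dx", "dy", "dz": the shift along the tool's x, y, z in cm; "wx", "wy", "wz": the turn, a rotation vector about the tool's x, y, z in degrees. A call has 1 to 20 rows; each row is the pose to reach, as a shift and turn from the pose commanded when the call began, along the tool's axes at that moment; what a row does not reach only later rows make up. A row lasts 1/10 s, in which the tool goes at most 50 mm and 8.59 degrees, less where a joint would pass 70% of its speed; a pose out of reach is approached as far as the arm can. A call with a gripper value outside its range is refused whole. The fingers move at their own pace and stop on an object; "squeeze" is the grip in N (left out, the last holds). Time passes only in rows, so rows that repeat a pose let the fingers close. It gives the time, the measured TCP pose, the force and the opening at its end, in the units of the state.
- manip.get_obs(): the state, without advancing time (a new reading comes with each control period).
- vision.grab_frame(name): name is "side" or "top"; returns a dict with "img" (384x512x3 uint8, red, green, blue), "fovy" (degrees; the focal length in pixels is half the picture's height over the tangent of half this angle, whatever the lens; pixels are square), "cx", "cy" (the principal point, pixels), "R" (3x3) and "t" (3): a world point X has camera coordinates R X + t. Camera axes: x right, y down, z forward; pixel columns grow to the right and rows downward; lengths in mm; the calibration is good to about 2 mm. A picture is of the moment at which its call begins. There is no depth.
- ticket.job_done(): hands the job in, once; it reports no verdict.
Trained networks look in the newest picture that a camera, given by its name, has taken for a name from the list of things; names that differ only in an ending like _2 or _b are one class to them, and where a whole thing is asked for, a point or a joint stands for the part that bears it (a point fixed in the world has none). Each returns a list of dicts, best first, with "score" (0 to 1); they miss things now and then, are a little off and sometimes report something else, mostly with a low value. They report only what shows in the picture. A call takes as long as a camera call. They do not tell look-alikes from the thing itself.
- vision.silhouettes(thing, camera): "region" (384x512 bool, what is visible of it) and "extent" ([left, top, width, height] in pixels, round what is visible of it).
- vision.landmark_of(thing, camera): "xy" ([column, row] in pixels: a listed point, or the origin of a listed thing).
The state is a dict: "clock": time; "joint_positions": joint angles; "qd": joint speeds; "joint_torque": joint torques, N m; "tcp_pos": TCP position; "tool_rot": TCP orientation; "contact_force": force on the tool from outside, world axes, zero at the start; "torque": the same for the moment, N m; "grip_width": finger opening in mm.
Only numpy, scipy, OpenCV 4.12 (cv2) and the standard library are available. Lean on these libraries where they do the work, as an engineer would, in place of code of your own. Each camera call takes 0.05 s, during which the arm holds its last target. There are 200 camera calls.

TASK

On the optical bench three bare aluminium blocks stand in a row along the near edge of the low dark mounting plate. Push the widest one, the riser block with the round black port, up against the plate's edge and tip it forward over that edge, without lifting it up into the air, so that it comes to lie flat on its broad face on the plate, square to the edge and with its foot end still at the edge, ready for bolting down. Leave the other two blocks standing where they are.

Things in the scene. Friction and masses are not known exactly. Their poses are not given: they have to be found in the camera images.
- riser: Aluminium block to tip, widest of the three, 0.4-0.7 kg: 36 deep (x) x 80 wide (y) x 75 high (z) mm. Broad faces: flush black round port 34 mm wide, 4 bolt holes. Origin: centre of underside. x points to the plate, within 3 deg of the plate's x; z up. Stands loose, front face 4-14 mm short of the plate edge, in any of the 3 places. Pushed near the bottom it slides, near the top it tips.
- riser_center (a point): Centre of the riser block's volume, 37.5 mm above its underside while it stands; axes as riser.
- plate: Fixed dark steel plate, 110 deep (x) x 390 long (y) x 10 mm thick; its near long edge is the fence. Origin: middle of the near edge, at bench level. x points across the plate, away from the robot; y along the edge. Block places: y about -120, 0, +120 mm. Brass thumbscrew and black collar (18 mm wide, 14 high) stand loose on its far half at y = +60 and -60 mm, clear of the riser's fall.
- spacer_mid: Bystander block, leave it standing: bare aluminium, 36 deep (its x) x 60 wide (its y) x 66 mm high (its z), two small flush dark bolt holes on each broad face, no port. Origin: centre of its underside; z up.
- spacer_small: Bystander block, leave it standing: bare aluminium, 36 deep (its x) x 45 wide (its y) x 60 mm high (its z), two small flush dark bolt holes on each broad face, no port. Origin: centre of its underside; z up.
Not all that is in view belongs to the job. What is shaped like the riser but red or yellow is not meant.

How it is judged (in metres and radians):
At the end, for the whole second after the job is handed in: Riser at rest, flat on the plate on the face that looked to it (10 deg), square to the edge (15 deg), its centre 20-36 mm above the bench and 3-60 mm in from the near edge (foot end at most 22 mm inside it). Other two blocks upright (6 deg), within 15 mm of their starts (angle between riser's own x axis and vertical above 2.96 rad and angle between the z axis of riser and the x axis of plate, either way round below 0.26 rad and height (world z) of riser_center between 0.02 and 0.036 m and x of riser_center in the frame of plate between 0.003 and 0.06 m and linear speed of riser below 0.02 m/s and angle between each of spacer_mid, spacer_small's own z axis and vertical below 0.1 rad and distance of each of spacer_mid, spacer_small from where it was at the start of the episode below 0.015 m); the robot touches nothing.
It fails at once if the riser block is lifted up into the air (its centre more than 80 mm above the bench) instead of being tipped over the edge (height (world z) of riser_center above 0.08 m).
It fails at once if one of the other two blocks is tipped over (angle between any of spacer_mid, spacer_small's own z axis and vertical above 0.5 rad).
It also fails if it takes over 32 s, if anything falls off the work surface, if the arm or the gripper's body presses on something with over 40 N, if the wrist force passes 120 N, or if a joint passes its speed limit or range.

## Working session

There is one attempt and no reset: what is moved stays moved. The work goes in short steps, Python scripts to look and compute and a tool call to move; the robot and the scene stay as the last step left them, time stands still between calls to the robot, and variables do not carry over. Pictures are saved under pics/ and viewed, about 8 in all and at most 12, crops included, and the job is handed in when it is done.

Besides the shell and the picture viewer there is one more tool, called after "Call:" by a JSON object that holds its "method" and its "body", one argument or row to a line. move_arm: Moves the arm, as the interface text tells. Its arguments: {"type":"object","properties":{"rows":{"type":"array"},"squeeze":{"type":"number"}},"required":["rows"]}

```bash
mkdir -p pics; ls; python3 - <<'E'
from bench import manip, vision
import cv2, numpy as np
np.set_printoptions(precision=3,suppress=True)
ims=[]
for c in("side","top"):
    f=vision.grab_frame(c); ims.append(f["img"]); print(c,f["fovy"],f["cx"],f["cy"],f["R"].tolist(),f["t"])
    for n in("riser","riser_center","plate","spacer_mid","spacer_small"):
        print(n,[(np.round(d["xy"],1).tolist(),round(d["score"],2)) for d in vision.landmark_of(n,c)],[(d["extent"],round(d["score"],2)) for d in (vision.silhouettes(n,c) if n!="riser_center" else [])])
    cv2.imwrite(f"pics/{c}0.png",cv2.resize(f["img"][:,:,::-1],(768,576)))
o=manip.get_obs(); print(o["tool_rot"],o["tcp_pos"],manip.pinch_z,o["clock"])
E
```

```text
pics
side 56.61983984324312 261.6162240327361 192.80309280125184 [[0.8917741280192513, -0.45232355745716574, -0.011929122549364849], [-0.2834215702685281, -0.5378374474880003, -0.7939792778064894], [0.35271960266198066, 0.7114311487761038, -0.607827773673668]] [-398.104  222.772  469.57 ]
riser [([210.8, 215.9], 0.68), ([282.2, 212.7], 0.66), ([271.6, 269.6], 0.61)] [([262.6, 171.7, 42.1, 57.2], 0.79), ([256.7, 221.0, 33.0, 70.3], 0.77), ([185.9, 172.9, 38.0, 56.0], 0.57)]
riser_center [([270.5, 254.7], 0.97), ([206.0, 199.3], 0.91), ([281.5, 193.8], 0.9)] []
plate [([290.4, 202.7], 0.79)] [([251.7, 148.1, 157.9, 115.5], 0.88)]
spacer_mid [([330.8, 251.0], 0.65), ([289.9, 205.1], 0.24)] [([309.4, 210.9, 44.1, 50.0], 0.71)]
spacer_small [([248.4, 186.0], 0.67)] [([234.2, 154.2, 24.7, 40.2], 0.77)]
top 47.006600409683955 258.4778439629219 189.26914654515798 [[-0.014104213355405827, -0.9998173790166617, -0.012894951798214616], [-0.996488422459489, 0.015119400921934851, -0.08235428112709656], [0.08253420545340125, 0.011688127823346385, -0.9965196900203032]] [ 41.859 471.748 868.274]
riser [([301.8, 210.0], 0.71), ([217.4, 230.0], 0.71), ([242.6, 162.9], 0.68)] [([285.5, 189.2, 38.4, 38.6], 0.87), ([192.0, 208.5, 42.8, 44.3], 0.85), ([219.0, 144.8, 46.3, 28.1], 0.71)]
riser_center [([305.2, 208.6], 0.86), ([241.7, 162.1], 0.74), ([212.8, 228.6], 0.68)] []
plate [([242.5, 150.1], 0.7)] [([140.5, 79.2, 195.3, 91.8], 0.81)]
spacer_mid [([303.2, 150.3], 0.93)] [([287.4, 134.0, 32.9, 24.8], 0.66)]
spacer_small [([191.1, 177.1], 0.95)] [([172.7, 163.4, 32.6, 22.8], 0.84)]
[[-0.896  0.445  0.   ]
 [ 0.445  0.896  0.   ]
 [ 0.     0.    -1.   ]] [244.537 492.675 218.671] 18.8 1.0
```

View pics/side0.png

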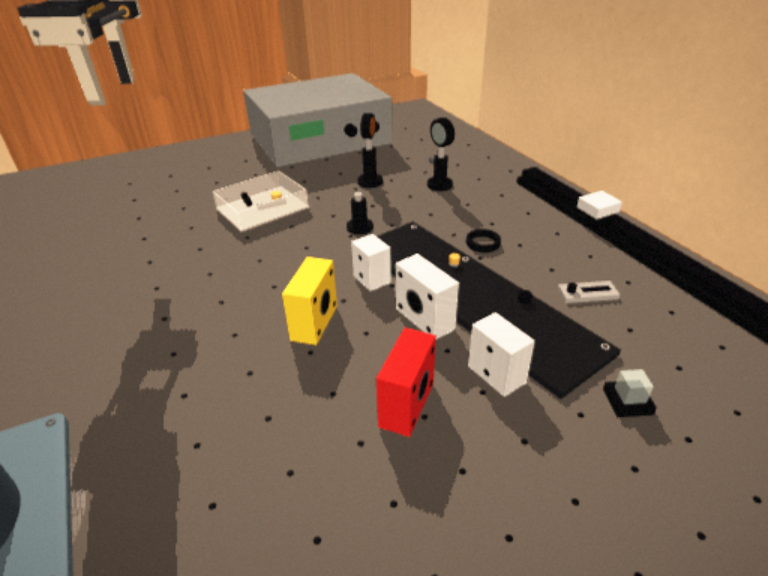

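View pics/top0.png

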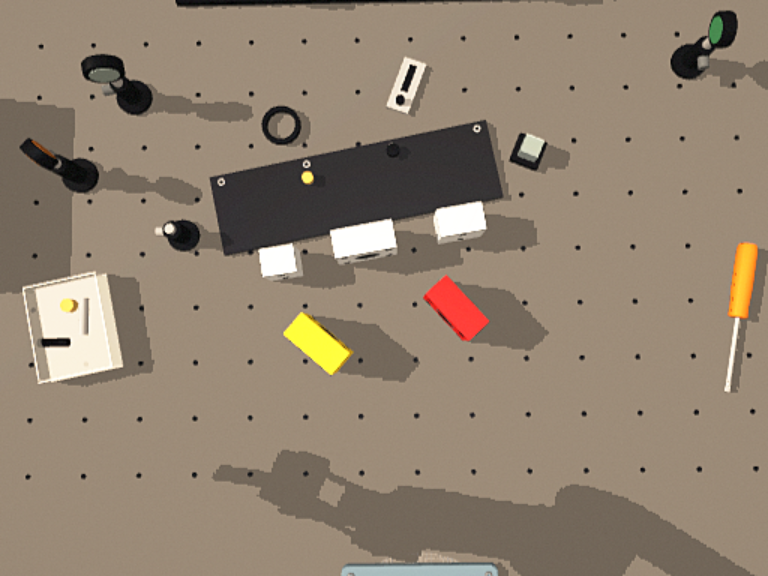

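The side view shows the bare riser with its port in the middle place at about (427,295). spacer_small is at (371,262) and spacer_mid at (500,353), with red and yellow decoys nearer the robot. The top view agrees: the riser is at (363,240), with the decoys at (317,343) and (455,308).

```bash
cat > h.py <<'E'
from bench import manip, vision
import cv2, numpy as np
np.set_printoptions(precision=2,suppress=True)
def ray(f,p,z):
    fl=192/np.tan(np.radians(f["fovy"]/2)); R=np.array(f["R"]);t=np.array(f["t"])
    c=-R.T@t; d=R.T@np.array([(p[0]-f["cx"])/fl,(p[1]-f["cy"])/fl,1]); return c+d*(z-c[2])/d[2]
E
python3 - <<'E'
from h import *
f=vision.grab_frame("top"); g=vision.grab_frame("side")
# plate: dark pixels inside network region
r=max(vision.silhouettes("plate","top"),key=lambda d:d["score"])["region"].astype(np.uint8)
c=max(cv2.findContours(r,0,cv2.CHAIN_APPROX_NONE)[0],key=len)[:,0]
w=np.array([ray(f,p,10)[:2] for p in c],np.float32)
rc=cv2.minAreaRect(w); print("plate rect",rc, cv2.boxPoints(rc))
# hand-read corners (display/1.5)
for n,p in dict(nl=(225,255),nr=(503,198),fr=(487,121),fl=(211,178)).items(): print(n,ray(f,np.array(p)/1.5-.17,10))
for n in("riser_center","riser"):
    z=37.5 if n=="riser_center" else 0
    print(n,[ray(f,d["xy"],z) for d in vision.landmark_of(n,"top")],[ray(g,d["xy"],z) for d in vision.landmark_of(n,"side")])
for n in("spacer_mid","spacer_small"):
    print(n,ray(f,vision.landmark_of(n,"top")[0]["xy"],0),ray(g,vision.landmark_of(n,"side")[0]["xy"],0))
I=f["img"][95:245,130:345,::-1]
cv2.imwrite("pics/top1.png",cv2.resize(I,None,fx=3.7,fy=3.7,interpolation=cv2.INTER_CUBIC))
E
```

```text
plate rect ((608.2942504882812, 77.69444274902344), (114.61349487304688, 389.61065673828125), 11.198582649230957) [[ 514.25  257.66]
 [ 589.91 -124.53]
 [ 702.34 -102.27]
 [ 626.68  279.92]]
nl [516.42 256.94  10.  ]
nr [ 588.92 -123.87   10.  ]
fr [ 697.12 -104.89   10.  ]
fl [623.66 276.97  10.  ]
riser_center [array([430.48, -53.19,  37.5 ]), array([392.52, 123.17,  37.5 ]), array([524.98,  68.03,  37.5 ])] [array([435.89, -50.74,  37.5 ]), array([530.3 ,  72.61,  37.5 ]), array([393.7, 122.6,  37.5])]
riser [array([433.34, -51.89,   0.  ]), array([556.41, -54.4 ,   0.  ]), array([533.31,  67.39,   0.  ]), array([392.39, 123.75,   0.  ])] [array([443.86, -60.33,   0.  ]), array([524.38,  58.36,   0.  ]), array([397.62, 124.87,  -0.  ])]
spacer_mid [552.3  -62.78   0.  ] [546.31 -58.     0.  ]
spacer_small [502.94 174.57   0.  ] [508.1  175.93   0.  ]
```

View pics/top1.png

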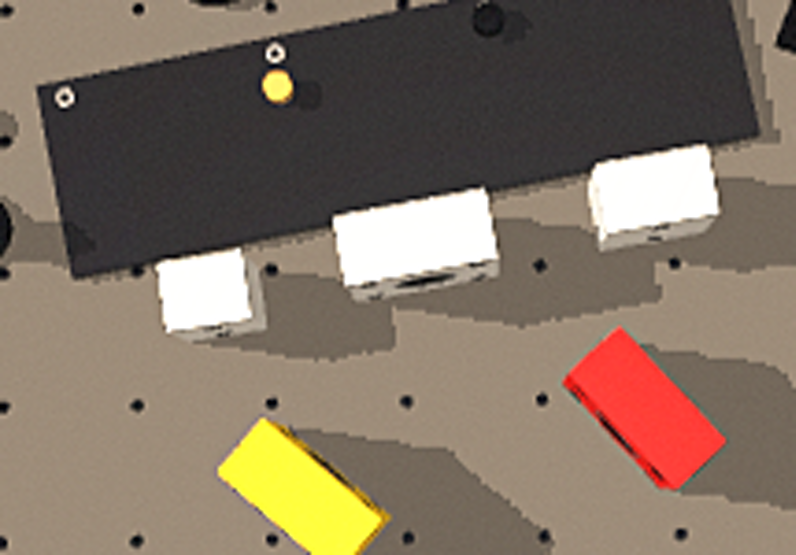

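The crop shows the riser's top-face corners at (334,214), (486,188), (498,262) and (345,287). The nearest decoy corners are (265,418) and (620,328), so there is free room behind the riser.

```bash
python3 - <<'E'
from h import *
f=vision.grab_frame("top")
a=np.radians(10.8);ex=np.array([np.cos(a),np.sin(a)]);ey=np.array([-np.sin(a),np.cos(a)])
o=np.array([552.7,66.5])
P=lambda p,z: ray(f,np.array(p)/3.7+[130,95]-.36,z)[:2]
W=[P(p,75) for p in((334,214),(486,188),(498,262),(345,287))]
for w in W: print(w,"plate",[(w-o)@ex,(w-o)@ey])
print("cen",np.mean(W,0),"size",np.linalg.norm(W[0]-W[1]),np.linalg.norm(W[1]-W[2]),"yaw",np.degrees(np.arctan2(-(W[0]-W[1])[0],(W[0]-W[1])[1])))
for n,p in dict(y=(265,418),r=(620,328)).items(): w=P(p,75); print(n,w,(w-o)@ex,(w-o)@ey)
s=manip.get_obs();R=np.array(s["tool_rot"]);t=np.array(s["tcp_pos"])
print(R,t,s["clock"],s["grip_width"])
# target: tool z down, y along plate y (or minus)
for sg in(1,-1):
    T=np.c_[np.r_[-sg*ex,0]*1,np.r_[sg*ey,0],[0,0,-1]]; print(sg,np.linalg.det(T),np.degrees(cv2.Rodrigues(R.T@T)[0]).T)
    tgt=np.r_[o-ex*85+0*ey,t[2]]; print(tgt,"shift cm",R.T@(tgt-t)/10)
E
```

```text
[539.01 106.62] plate [np.float64(-5.924085886161062), np.float64(41.977916043385605)]
[551.24  28.34] plate [np.float64(-8.582172462584358), np.float64(-37.20685602437517)]
[512.82  22.76] plate [np.float64(-47.36494494391576), np.float64(-35.4922282762842)]
[501.17 101.25] plate [np.float64(-44.10354880804905), np.float64(43.78852338877088)]
cen [526.06  64.74] size 79.229373035958 38.82065673907694 yaw 8.877408405567035
y [434.72 142.49] -101.64881476675976 96.75156712341924
r [477.94 -38.89] -93.18406185717917 -89.5121244876634
[[-0.9   0.44 -0.  ]
 [ 0.44  0.9  -0.  ]
 [-0.   -0.   -1.  ]] [244.56 492.63 218.66] 1.6 93.21449679106871
1 1.0 [[ -0.   -0.  -37.2]]
[469.21  50.57 218.66] shift cm [-39.78 -29.6    0.  ]
-1 1.0 [[ -0.    0.  142.8]]
[469.21  50.57 218.66] shift cm [-39.78 -29.6    0.  ]
```

Call:
{"method": "move_arm", "body": {
  "rows": [
    {"dx":-10,"dy":-7.2,"dz":0,"wz":-9,"gripper":145},
    {"dx":-20,"dy":-14.4,"wz":-18,"gripper":145},
    {"dx":-30,"dy":-21.6,"wz":-27,"gripper":145},
    {"dx":-40.4,"dy":-28.8,"wz":-37.2,"gripper":145},
    {"dx":-40.4,"dy":-28.8,"wz":-37.2,"gripper":145},
    {"dx":-40.4,"dy":-28.8,"wz":-37.2,"gripper":145},
    {"dx":-40.4,"dy":-28.8,"wz":-37.2,"gripper":145},
    {"dx":-40.4,"dy":-28.8,"wz":-37.2,"gripper":145},
    {"dx":-40.4,"dy":-28.8,"wz":-37.2,"gripper":145},
    {"dx":-40.4,"dy":-28.8,"wz":-37.2,"gripper":145},
    {"dx":-40.4,"dy":-28.8,"wz":-37.2,"gripper":145},
    {"dx":-40.4,"dy":-28.8,"wz":-37.2,"gripper":145},
    {"dx":-40.4,"dy":-28.8,"wz":-37.2,"gripper":145},
    {"dx":-40.4,"dy":-28.8,"wz":-37.2,"gripper":145}
  ]
}}

```text
$.rows[0]: bad value
```

Call:
{"method": "move_arm", "body": {
  "rows": [
    {"gripper":145,"dx":-10,"dy":-7.2,"dz":0,"wx":0,"wy":0,"wz":-9},
    {"gripper":145,"dx":-20,"dy":-14.4,"dz":0,"wx":0,"wy":0,"wz":-18},
    {"gripper":145,"dx":-30,"dy":-21.6,"dz":0,"wx":0,"wy":0,"wz":-27},
    {"gripper":145,"dx":-40.4,"dy":-28.8,"dz":0,"wx":0,"wy":0,"wz":-37.2},
    {"gripper":145,"dx":-40.4,"dy":-28.8,"dz":0,"wx":0,"wy":0,"wz":-37.2},
    {"gripper":145,"dx":-40.4,"dy":-28.8,"dz":0,"wx":0,"wy":0,"wz":-37.2},
    {"gripper":145,"dx":-40.4,"dy":-28.8,"dz":0,"wx":0,"wy":0,"wz":-37.2},
    {"gripper":145,"dx":-40.4,"dy":-28.8,"dz":0,"wx":0,"wy":0,"wz":-37.2},
    {"gripper":145,"dx":-40.4,"dy":-28.8,"dz":0,"wx":0,"wy":0,"wz":-37.2},
    {"gripper":145,"dx":-40.4,"dy":-28.8,"dz":0,"wx":0,"wy":0,"wz":-37.2},
    {"gripper":145,"dx":-40.4,"dy":-28.8,"dz":0,"wx":0,"wy":0,"wz":-37.2},
    {"gripper":145,"dx":-40.4,"dy":-28.8,"dz":0,"wx":0,"wy":0,"wz":-37.2},
    {"gripper":145,"dx":-40.4,"dy":-28.8,"dz":0,"wx":0,"wy":0,"wz":-37.2},
    {"gripper":145,"dx":-40.4,"dy":-28.8,"dz":0,"wx":0,"wy":0,"wz":-37.2}
  ]
}}

```text
clock: 3.0
tcp_pos: [477.6, 56.2, 218.6]
tool_rot: [[-0.982, -0.188, -0.0], [-0.188, 0.982, 0.001], [0.0, 0.001, -1.0]]
contact_force: [0.1, -0.4, 0.3]
grip_width: 40.2
```

Call:
{"method": "move_arm", "body": {
  "rows": [
    {"gripper":145,"dx":0,"dy":0,"dz":4,"wx":0,"wy":0,"wz":0},
    {"gripper":145,"dx":0,"dy":0,"dz":8,"wx":0,"wy":0,"wz":0},
    {"gripper":145,"dx":0,"dy":0,"dz":12,"wx":0,"wy":0,"wz":0},
    {"gripper":145,"dx":0,"dy":0,"dz":15,"wx":0,"wy":0,"wz":0},
    {"gripper":145,"dx":0,"dy":0,"dz":18,"wx":0,"wy":0,"wz":0},
    {"gripper":145,"dx":0,"dy":0,"dz":20,"wx":0,"wy":0,"wz":0},
    {"gripper":145,"dx":0,"dy":0,"dz":20.3,"wx":0,"wy":0,"wz":0},
    {"gripper":145,"dx":0,"dy":0,"dz":20.3,"wx":0,"wy":0,"wz":0},
    {"gripper":145,"dx":0,"dy":0,"dz":20.3,"wx":0,"wy":0,"wz":0}
  ]
}}

```text
clock: 3.9
tcp_pos: [479.2, 55.6, 16.9]
tool_rot: [[-0.982, -0.188, 0.002], [-0.188, 0.982, -0.0], [-0.002, -0.001, -1.0]]
contact_force: [0.5, -0.7, -0.8]
grip_width: 40.1
```

```bash
python3 - <<'E'
from h import *
f=vision.grab_frame("side"); cv2.imwrite("pics/s2.png",cv2.resize(f["img"][120:300,170:410,::-1],None,fx=3,fy=3,interpolation=cv2.INTER_CUBIC))
E
```

```text
(no output)
```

View pics/s2.png

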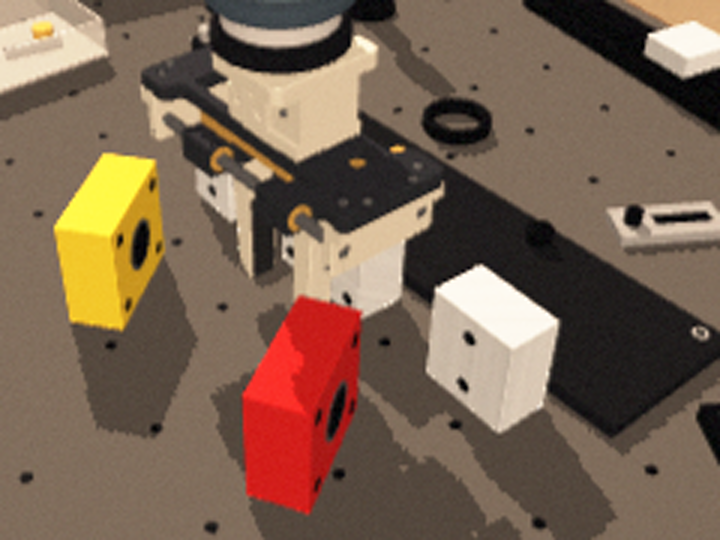

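The fingers are down behind the riser at about (265,260) and (315,280), clear of both decoys. Next I push low and slowly.

Call:
{"method": "move_arm", "body": {
  "rows": [
    {"gripper":145,"dx":-0.6,"dy":0,"dz":0,"wx":0,"wy":0,"wz":0},
    {"gripper":145,"dx":-1.2,"dy":0,"dz":0,"wx":0,"wy":0,"wz":0},
    {"gripper":145,"dx":-1.6,"dy":0,"dz":0,"wx":0,"wy":0,"wz":0},
    {"gripper":145,"dx":-1.8,"dy":0,"dz":0,"wx":0,"wy":0,"wz":0},
    {"gripper":145,"dx":-2.0,"dy":0,"dz":0,"wx":0,"wy":0,"wz":0},
    {"gripper":145,"dx":-2.2,"dy":0,"dz":0,"wx":0,"wy":0,"wz":0},
    {"gripper":145,"dx":-2.4,"dy":0,"dz":0,"wx":0,"wy":0,"wz":0},
    {"gripper":145,"dx":-2.5,"dy":0,"dz":0,"wx":0,"wy":0,"wz":0}
  ]
}}

```text
clock: 4.75
tcp_pos: [500.8, 59.5, 15.3]
tool_rot: [[-0.982, -0.188, -0.004], [-0.188, 0.982, -0.0], [0.004, 0.0, -1.0]]
contact_force: [-7.3, -1.6, 6.7]
grip_width: 40.5
```

Call:
{"method": "move_arm", "body": {
  "rows": [
    {"gripper":145,"dx":-0.1,"dy":0,"dz":0,"wx":0,"wy":0,"wz":0},
    {"gripper":145,"dx":-0.2,"dy":0,"dz":0,"wx":0,"wy":0,"wz":0},
    {"gripper":145,"dx":-0.2,"dy":0,"dz":0,"wx":0,"wy":0,"wz":0}
  ]
}}

```text
clock: 5.05
tcp_pos: [502.8, 60.1, 15.3]
tool_rot: [[-0.982, -0.188, -0.004], [-0.188, 0.982, -0.0], [0.004, 0.001, -1.0]]
contact_force: [-5.7, -1.5, 4.7]
grip_width: 40.1
```

Call:
{"method": "move_arm", "body": {
  "rows": [
    {"gripper":145,"dx":-0.1,"dy":0,"dz":0,"wx":0,"wy":0,"wz":0},
    {"gripper":145,"dx":-0.2,"dy":0,"dz":0,"wx":0,"wy":0,"wz":0},
    {"gripper":145,"dx":-0.3,"dy":0,"dz":0,"wx":0,"wy":0,"wz":0},
    {"gripper":145,"dx":-0.3,"dy":0,"dz":0,"wx":0,"wy":0,"wz":0}
  ]
}}

```text
clock: 5.45
tcp_pos: [505.9, 60.8, 15.3]
tool_rot: [[-0.982, -0.188, -0.004], [-0.188, 0.982, 0.0], [0.004, 0.001, -1.0]]
contact_force: [-6.2, -1.0, 4.1]
grip_width: 40.2
```

```bash
python3 - <<'E'
from h import *
f=vision.grab_frame("side"); cv2.imwrite("pics/s3.png",cv2.resize(f["img"][120:300,170:410,::-1],None,fx=3,fy=3,interpolation=cv2.INTER_CUBIC))
E
```

```text
(no output)
```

View pics/s3.png

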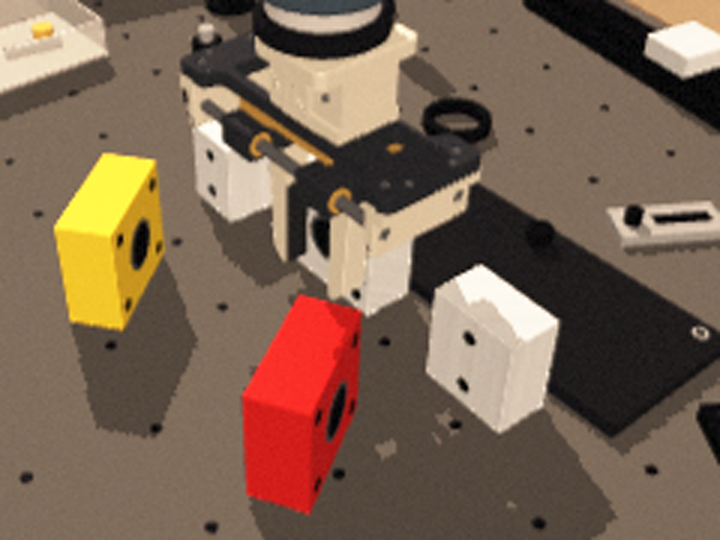

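Call:
{"method": "move_arm", "body": {
  "rows": [
    {"gripper":145,"dx":-0.1,"dy":0,"dz":0,"wx":0,"wy":0,"wz":0},
    {"gripper":145,"dx":-0.2,"dy":0,"dz":0,"wx":0,"wy":0,"wz":0},
    {"gripper":145,"dx":-0.2,"dy":0,"dz":0,"wx":0,"wy":0,"wz":0}
  ]
}}

```text
clock: 5.8
tcp_pos: [508.8, 61.2, 15.2]
tool_rot: [[-0.982, -0.187, -0.002], [-0.187, 0.982, 0.0], [0.002, 0.001, -1.0]]
contact_force: [-2.8, -1.1, -1.0]
grip_width: 39.9
```

Call:
{"method": "move_arm", "body": {
  "rows": [
    {"gripper":145,"dx":-0.1,"dy":0,"dz":0,"wx":0,"wy":0,"wz":0},
    {"gripper":145,"dx":-0.2,"dy":0,"dz":0,"wx":0,"wy":0,"wz":0},
    {"gripper":145,"dx":-0.2,"dy":0,"dz":0,"wx":0,"wy":0,"wz":0}
  ]
}}

```text
clock: 6.1
tcp_pos: [508.9, 61.2, 15.3]
tool_rot: [[-0.982, -0.188, -0.006], [-0.188, 0.982, -0.0], [0.006, 0.001, -1.0]]
contact_force: [-9.5, -2.9, 7.6]
grip_width: 39.6
```

Call:
{"method": "move_arm", "body": {
  "rows": [
    {"gripper":145,"dx":-0.1,"dy":0,"dz":0,"wx":0,"wy":0,"wz":0},
    {"gripper":145,"dx":-0.2,"dy":0,"dz":0,"wx":0,"wy":0,"wz":0},
    {"gripper":145,"dx":-0.2,"dy":0,"dz":0,"wx":0,"wy":0,"wz":0}
  ]
}}

```text
clock: 6.4
tcp_pos: [509.0, 61.2, 15.4]
tool_rot: [[-0.982, -0.189, -0.009], [-0.189, 0.982, -0.001], [0.009, 0.001, -1.0]]
contact_force: [-15.3, -4.4, 14.5]
grip_width: 39.8
```

The force climbs while the TCP stays put, so the riser is seated against the edge. I back off, raise the fingers, then push high.

Call:
{"method": "move_arm", "body": {
  "rows": [
    {"gripper":145,"dx":0.5,"dy":0,"dz":0,"wx":0,"wy":0,"wz":0},
    {"gripper":145,"dx":1.2,"dy":0,"dz":0,"wx":0,"wy":0,"wz":0},
    {"gripper":145,"dx":2,"dy":0,"dz":0,"wx":0,"wy":0,"wz":0},
    {"gripper":145,"dx":2,"dy":0,"dz":0,"wx":0,"wy":0,"wz":0},
    {"gripper":145,"dx":2,"dy":0,"dz":-2.5,"wx":0,"wy":0,"wz":0},
    {"gripper":145,"dx":2,"dy":0,"dz":-4.5,"wx":0,"wy":0,"wz":0},
    {"gripper":145,"dx":2,"dy":0,"dz":-4.5,"wx":0,"wy":0,"wz":0},
    {"gripper":145,"dx":2,"dy":0,"dz":-4.5,"wx":0,"wy":0,"wz":0}
  ]
}}

```text
clock: 7.2
tcp_pos: [494.6, 58.0, 60.7]
tool_rot: [[-0.982, -0.187, 0.002], [-0.187, 0.982, -0.0], [-0.001, -0.0, -1.0]]
contact_force: [0.7, -0.2, -0.1]
grip_width: 40.0
```

```bash
python3 - <<'E'
from h import *
f=vision.grab_frame("side"); cv2.imwrite("pics/s4.png",cv2.resize(f["img"][120:300,170:410,::-1],None,fx=3,fy=3,interpolation=cv2.INTER_CUBIC))
E
```

```text
(no output)
```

View pics/s4.png

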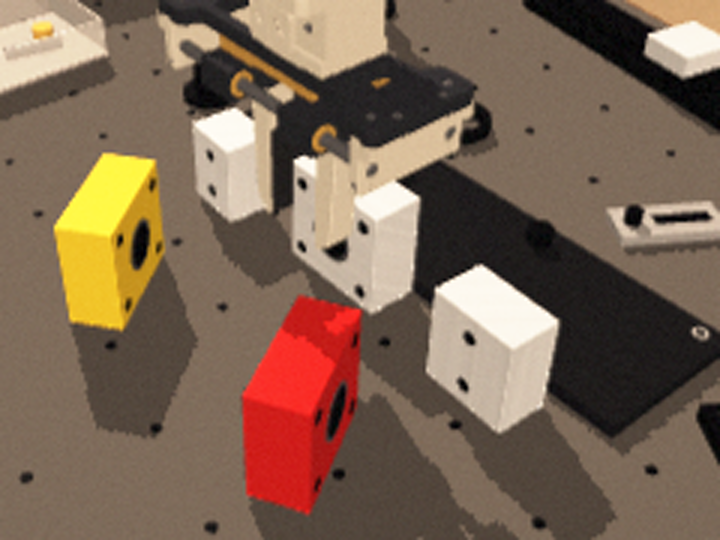

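The riser stands upright against the plate edge, with the fingers clear behind its upper part.

Call:
{"method": "move_arm", "body": {
  "rows": [
    {"gripper":145,"dx":-0.6,"dy":0,"dz":0,"wx":0,"wy":0,"wz":0},
    {"gripper":145,"dx":-1.2,"dy":0,"dz":0,"wx":0,"wy":0,"wz":0},
    {"gripper":145,"dx":-1.5,"dy":0,"dz":0,"wx":0,"wy":0,"wz":0},
    {"gripper":145,"dx":-1.8,"dy":0,"dz":0,"wx":0,"wy":0,"wz":0},
    {"gripper":145,"dx":-2.1,"dy":0,"dz":0,"wx":0,"wy":0,"wz":0},
    {"gripper":145,"dx":-2.4,"dy":0,"dz":0,"wx":0,"wy":0,"wz":0},
    {"gripper":145,"dx":-2.7,"dy":0,"dz":0,"wx":0,"wy":0,"wz":0},
    {"gripper":145,"dx":-2.7,"dy":0,"dz":0,"wx":0,"wy":0,"wz":0}
  ]
}}

```text
clock: 8.05
tcp_pos: [521.5, 63.2, 60.8]
tool_rot: [[-0.982, -0.187, 0.002], [-0.187, 0.982, 0.0], [-0.002, -0.0, -1.0]]
contact_force: [-2.2, -0.3, 1.1]
grip_width: 40.1
```

```bash
python3 - <<'E'
from h import *
f=vision.grab_frame("side"); cv2.imwrite("pics/s5.png",cv2.resize(f["img"][120:300,170:410,::-1],None,fx=3,fy=3,interpolation=cv2.INTER_CUBIC))
E
```

```text
(no output)
```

View pics/s5.png

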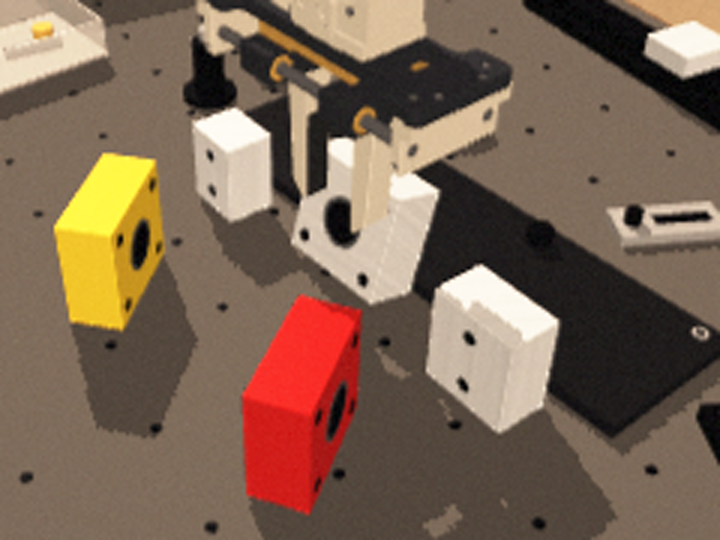

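It is tipping about the edge as planned, at roughly 15–20°. I continue slowly past the balance point.

Call:
{"method": "move_arm", "body": {
  "rows": [
    {"gripper":145,"dx":-0.2,"dy":0,"dz":0,"wx":0,"wy":0,"wz":0},
    {"gripper":145,"dx":-0.4,"dy":0,"dz":0,"wx":0,"wy":0,"wz":0},
    {"gripper":145,"dx":-0.6,"dy":0,"dz":0,"wx":0,"wy":0,"wz":0},
    {"gripper":145,"dx":-0.8,"dy":0,"dz":0,"wx":0,"wy":0,"wz":0},
    {"gripper":145,"dx":-1.0,"dy":0,"dz":0,"wx":0,"wy":0,"wz":0},
    {"gripper":145,"dx":-1.2,"dy":0,"dz":0,"wx":0,"wy":0,"wz":0},
    {"gripper":145,"dx":-1.3,"dy":0,"dz":0,"wx":0,"wy":0,"wz":0},
    {"gripper":145,"dx":-1.4,"dy":0,"dz":0,"wx":0,"wy":0,"wz":0},
    {"gripper":145,"dx":-1.5,"dy":0,"dz":0,"wx":0,"wy":0,"wz":0},
    {"gripper":145,"dx":-1.6,"dy":0,"dz":0,"wx":0,"wy":0,"wz":0},
    {"gripper":145,"dx":-1.6,"dy":0,"dz":0,"wx":0,"wy":0,"wz":0},
    {"gripper":145,"dx":-1.6,"dy":0,"dz":0,"wx":0,"wy":0,"wz":0},
    {"gripper":145,"dx":-1.6,"dy":0,"dz":0,"wx":0,"wy":0,"wz":0}
  ]
}}

```text
clock: 9.4
tcp_pos: [536.2, 66.1, 60.6]
tool_rot: [[-0.982, -0.187, -0.0], [-0.187, 0.982, 0.0], [0.0, 0.0, -1.0]]
contact_force: [-0.2, -0.3, -0.2]
grip_width: 39.7
```

```bash
python3 - <<'E'
from h import *
f=vision.grab_frame("side"); cv2.imwrite("pics/s6.png",cv2.resize(f["img"][120:300,170:410,::-1],None,fx=3,fy=3,interpolation=cv2.INTER_CUBIC))
E
```

```text
(no output)
```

View pics/s6.png

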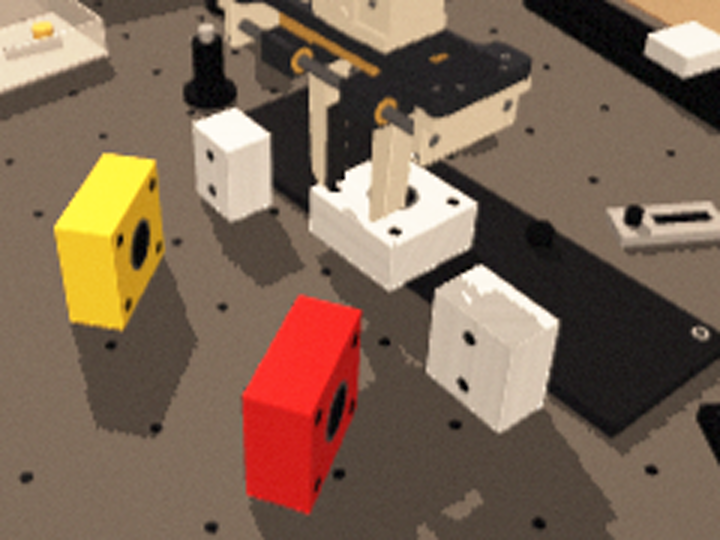

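The riser has fallen flat on its front face, port up at (400,200), with its foot end at the edge. I raise the arm and back it off so the top camera can check.

Call:
{"method": "move_arm", "body": {
  "rows": [
    {"gripper":145,"dx":0,"dy":0,"dz":-3,"wx":0,"wy":0,"wz":0},
    {"gripper":145,"dx":0,"dy":0,"dz":-7,"wx":0,"wy":0,"wz":0},
    {"gripper":145,"dx":2,"dy":0,"dz":-11,"wx":0,"wy":0,"wz":0},
    {"gripper":145,"dx":6,"dy":2,"dz":-15,"wx":0,"wy":0,"wz":0},
    {"gripper":145,"dx":8,"dy":6,"dz":-15,"wx":0,"wy":0,"wz":0},
    {"gripper":145,"dx":10,"dy":10,"dz":-15,"wx":0,"wy":0,"wz":0},
    {"gripper":145,"dx":12,"dy":14,"dz":-15,"wx":0,"wy":0,"wz":0},
    {"gripper":145,"dx":14,"dy":18,"dz":-15,"wx":0,"wy":0,"wz":0},
    {"gripper":145,"dx":16,"dy":22,"dz":-15,"wx":0,"wy":0,"wz":0},
    {"gripper":145,"dx":18,"dy":26,"dz":-15,"wx":0,"wy":0,"wz":0},
    {"gripper":145,"dx":18,"dy":30,"dz":-15,"wx":0,"wy":0,"wz":0},
    {"gripper":145,"dx":18,"dy":30,"dz":-15,"wx":0,"wy":0,"wz":0},
    {"gripper":145,"dx":18,"dy":30,"dz":-15,"wx":0,"wy":0,"wz":0},
    {"gripper":145,"dx":18,"dy":30,"dz":-15,"wx":0,"wy":0,"wz":0}
  ]
}}

```text
clock: 10.85
tcp_pos: [303.5, 326.3, 210.5]
tool_rot: [[-0.982, -0.187, -0.0], [-0.187, 0.982, -0.001], [0.0, -0.001, -1.0]]
contact_force: [0.2, 0.3, 1.0]
grip_width: 40.2
```

```bash
python3 - <<'E'
from h import *
f=vision.grab_frame("top"); g=vision.grab_frame("side")
cv2.imwrite("pics/t7.png",cv2.resize(f["img"][95:245,130:345,::-1],None,fx=3.7,fy=3.7,interpolation=cv2.INTER_CUBIC))
a=np.radians(10.8);ex=np.array([np.cos(a),np.sin(a)]);ey=np.array([-np.sin(a),np.cos(a)]);o=np.array([552.7,66.5])
for n,c,F in(("riser_center","top",f),("riser_center","side",g)):
    for d in vision.landmark_of(n,c): w=ray(F,d["xy"],28)[:2]-o; print(c,w@ex,w@ey,d["score"])
for n in("spacer_mid","spacer_small"):
    print(n,ray(f,vision.landmark_of(n,"top")[0]["xy"],0),ray(g,vision.landmark_of(n,"side")[0]["xy"],0))
# outlines of white top faces: riser
m=(f["img"].min(2)>200).astype(np.uint8)
for c in cv2.findContours(m[130:200,160:330],0,2,offset=(160,130))[0]:
    if cv2.contourArea(c)>200:
        r=cv2.minAreaRect(np.array([ray(f,p[0],46)[:2] for p in c],np.float32)); q=np.array(r[0])-o; print(r,"plate",q@ex,q@ey)
E
```

```text
top -139.8470640314311 87.25256980399726 0.97
top -141.85096120422781 -97.28992294663782 0.6
top 16.277146295421637 8.52521771149235 0.57
side 19.95979205257488 6.627090694975661 0.83
side -135.45861851975093 99.83614016915335 0.67
side -133.1331266063903 -94.48757717020992 0.66
spacer_mid [552.59 -58.04   0.  ] [551.13 -58.64   0.  ]
spacer_small [503.54 172.92   0.  ] [503.52 177.93   0.  ]
((504.2933349609375, 179.29466247558594), (37.34698486328125, 45.284942626953125), 8.134740829467773) plate -26.413637785236883 119.86726342974407
((551.48779296875, -59.846336364746094), (43.89215850830078, 66.25857543945312), 9.182510375976562) plate -24.86567811315686 -123.88125044030289
((564.6309814453125, 72.669677734375), (64.27296447753906, 79.38839721679688), 10.791606903076172) plate 12.875733286848432 3.8247527920606874
```

View pics/t7.png

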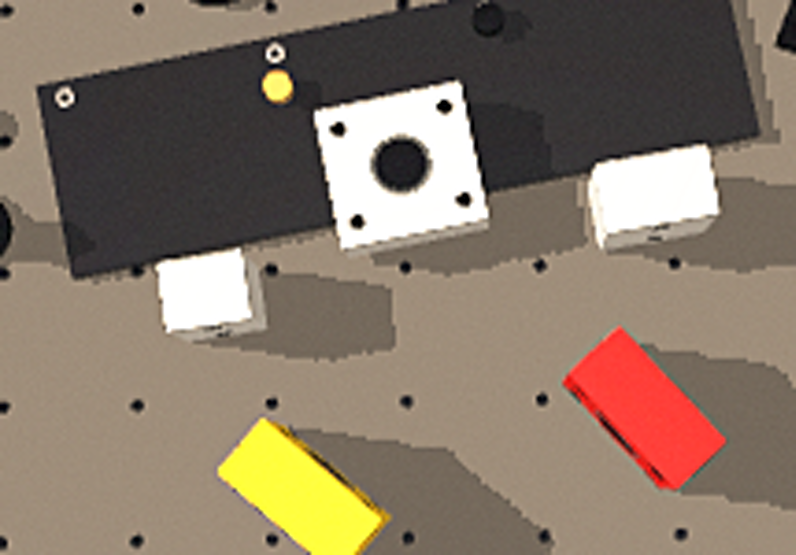

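The top view shows the riser flat with its port up at (401,163), its corners parallel to the plate edge and the spacers where they were. My contour fit clipped the riser at the crop's edge, so I recompute the centre from the port and then hand in.

```bash
python3 - <<'E'
from h import *
from bench import ticket
f=vision.grab_frame("top")
a=np.radians(10.8);ex=np.array([np.cos(a),np.sin(a)]);o=np.array([552.7,66.5])
x=[(ray(f,np.array(p)/3.7+[130,95]-.36,46)[:2]-o)@ex for p in((401,163),(316,110),(460,82),(488,220),(343,249))]; print(x)
s=manip.get_obs(); print(s["clock"],s["contact_force"])
if 8<x[0]<55: print(ticket.job_done())
E
```

```text
[np.float64(19.087193696470926), np.float64(56.49164042077403), np.float64(55.672191524500306), np.float64(-20.381851495321236), np.float64(-19.964432114941687)]
11.3 [ 0.57 -0.51  0.32]
the job is handed in; nothing more can be done
None
```

The riser is lying flat on the plate on the face that looked to it, port up and square to the edge, and I handed the job in at about 11.3 s.

I pushed it low with both fingers until it seated against the plate's edge. The force climbed to about 21 N there while the tool stopped advancing. Then I pushed it high at about 61 mm until it tipped over the edge, and backed the arm away.

**Riser position:** its centre is about 19 mm in from the edge (allowed 3–60 mm), with the foot end about 20 mm outside the edge. The side-camera network gave 20 mm and the top-camera network 16 mm.

**Squareness:** the riser is turned 10.8° and the plate 10.8°, so they match within what I could measure.

**Other blocks:** both spacers are upright. Their last positions agree with the first ones within about 5 mm, which is the spread of the measurements.

**Checks that disagreed:** one contour fit of the riser gave a centre of 13 mm because its image window cut off the far part, so I measured again by hand from the corners and port. The arm was clear of everything at hand-in, with a contact force under 1 N. The riser's height was not measured directly; I took it as lying flat from the pictures.

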